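# Hang the loaded weighing pan on the pantry scale

### The job

Weigh the jar of baby food: lift the aluminium pan with the jar in it by its wooden handle and hang its hook over the bar of the red spring scale. The bar sinks under the weight, which you do not know, so let the load down slowly, ease the pan back until its rubber foot rests against the scale's plate, and let go only when the scale carries everything, so that the bar neither drops nor springs up and the pan does not swing. Leave it hanging still with the jar standing in it; do not force the scale, do not handle the jar, and leave the other things alone.

Things in the scene. Friction and masses are not known exactly. Their poses are not given: they have to be found in the camera images.
- pan: Loose aluminium hang-on weighing pan, 110-190 g. Origin: centre of its underside; z up, x to the rear (hook side). Tray 100 x 100 mm, 22 mm high, floor 3 mm. A 3 mm rear strap (x = 48.5 to 51.5 mm) carries a top strap over the tray (z = 105 to 110, x = -19.5 to 69.5 mm), both 50 mm wide. The wooden handle, 30 (x) x 24 (y) mm, stands on that over the tray's centre, z = 110 to 152.
- grip (a point): Point inside the pan's wooden handle to grasp it at: pan (0, 0, 135) mm; the handle is 24 mm thick along the pan's y.
- hook (a point): Bar centre's place once hung: pan (61.5, 0, 101) mm. The hook opens downwards: rear strap, top strap (underside z = 105) and a 4 mm rear leg (x = 65.5 to 69.5, down to z = 82, then a tip flared outwards to z = 72) enclose a slot 14 mm wide (x = 51.5 to 65.5), 50 mm long in y. The load's weight acts about 60 mm in front of it.
- foot (a point): Rear face of the pan's black rubber foot, 50 mm wide, z = 5 to 19 mm: pan (87.5, 0, 12) mm. It must pass below the bar, so bring the pan in level from the front, hook just above the bar. Once hung, the off-centre weight turns the pan about the bar, bottom to the rear, until this face meets the scale's plate; the pan then leans 0.04 to 0.07 rad.
- jar: Closed baby food jar (amber, yellow lid), 58 mm diameter, 62 mm high, standing loose in the pan, off-centre; weight unknown, 90 to 350 g. Origin: centre of its underside.
- scale: Red spring scale fixed to the shelf. Origin: on the shelf, 15 mm in front of the middle of the housing's front face; z up, its front looks along -x. Housing 120 mm wide, 210 mm high, x = 15 to 100 mm. In front a sprung carriage moves up and down: a bar along y at x = -50 mm and, fixed to it, an upright plate 126 mm wide with its face at x = -18 mm.
- bar (a point): Centre of the scale's bar (8 mm diameter, along its y, 114 mm free between two side arms) on the moving carriage, 200 mm above the shelf when unloaded; axes as the scale's (x to the rear). The plate's face is 32 mm behind it and reaches from 12 mm above to 103 mm below it.
- carriage (a joint): How far the bar has sunk, m: 0 unloaded, stop at 0.075; the spring gives about 10 mm per newton, with hardly any damping.
- turntable: Clear turntable, 210 mm across, rim 28 mm high, fixed. Origin: centre of its underside.
- bean_can: Closed can of beans with a green label, 68 mm diameter, 95 mm high, standing on the turntable. Origin: centre of its underside.
- muffin_cup: Teal silicone muffin cup, 68 mm across, 32 mm high, on the turntable. Origin: centre of its underside.
Things that resemble listed ones, but are neither listed nor needed, are in the scene too. What is shaped like the pan but green or purple is not meant.

How it is judged:
On the way, in this order (a step that is already met when the one before it is completed fails the run):
1. the pan is lifted clear of the shelf by its handle (height (world z) of pan above 0.05 m and contact force between pan and the fingers above 1 N), for 0.2 s.
2. the bar is in the hook and starts to carry the pan, still held (value of joint carriage above 0.004 m and z of bar in the frame of pan above 0.09 m and x of bar in the frame of pan between 0.05 and 0.068 m and contact force between pan and the fingers above 1 N), for 0.2 s.
At the end, for the whole second after the job is handed in: The pan hangs still and released (under 0.03 m/s, 0.2 rad/s), the bar up under its top strap in the slot (54-66 mm along pan x, 96-106 mm up), sunk over 8 mm, pan tilted under 0.16 rad; jar standing in the tray within 25 mm of its centre in x and y, tilted under 0.25 rad (x of bar in the frame of pan between 0.054 and 0.066 m and z of bar in the frame of pan between 0.096 and 0.106 m and value of joint carriage above 0.008 m and angle between pan's own z axis and vertical below 0.16 rad and contact force between pan and the fingers below 0.1 N and linear speed of pan below 0.03 m/s and angular speed of pan below 0.2 rad/s and x of jar in the frame of pan between -0.025 and 0.025 m and y of jar in the frame of pan between -0.025 and 0.025 m and z of jar in the frame of pan below 0.02 m and angle between jar's own z axis and vertical below 0.25 rad); the robot touches nothing.
It fails at once if the scale's bar drops or springs up abruptly (faster than 0.10 m/s) (velocity of joint carriage above 0.1 m/s or velocity of joint carriage below -0.1 m/s).
It fails at once if the scale is forced: bar sunk over 70 mm, pan pressing on it with over 15 N, or the robot itself with over 3 N (value of joint carriage above 0.07 m or contact force between pan and scale above 15 N or contact force between any of the fingers, the arm and scale above 3 N).
It fails at once if the pan swings abruptly (over 0.75 rad/s) while the scale carries some of it (value of joint carriage above 0.004 m and angular speed of pan above 0.75 rad/s).
It fails at once if the robot handles the jar (over 1 N), or the jar tips over 0.4 rad (contact force between any of the fingers, the arm and jar above 1 N or angle between jar's own z axis and vertical above 0.4 rad).
It fails at once if the can or the muffin cup is disturbed (moved over 20 mm) (distance of any of bean_can, muffin_cup from where it was at the start of the episode above 0.02 m).
It also fails if it takes over 72 s, if anything falls off the work surface, if the arm or the gripper's body presses on something with over 40 N, if the wrist force passes 120 N, or if a joint passes its speed limit or range.

### The arm

A 6-joint arm with a two-finger parallel gripper is mounted at the origin on the work surface. World frame = base frame: x ahead of the robot, y to its left, z up, the work surface at z = 0. Lengths are in m, angles in rad, forces in N, time in s.
With the tool pointing down it reaches from about 0.2 to 0.875 m from the base axis. Payload 3.4 kg.
Tool frame: the origin (TCP) lies at the very end of the fingers, on their centre line; the grasp point (between the pads) lies 19 mm behind it; z points along the fingers, y is the line along which they close (so a half turn about z gives the same grasp; the last joint's range is limited). The gripper opens to 94 mm and grips with 3 to 60 N. Pads are 16 mm wide; open, the fingers measure 119 mm over their backs; the gripper's body (75 mm by 177 mm) begins 78 mm behind the grasp point.
Start: joints at [-1.393, 0.276, 1.505, -0, 1.361, -0.121], TCP at [0.169, -0.55, 0.205] pointing down, gripper open.
Joint ranges: [-2.89, 2.89], [-0.75, 2.08], [0.22, 2.7], [-1.18, 4.32], [0.11, 2.71], [-2.7, 2.7]. Speed limits (rad/s): [2.57, 2.57, 3.14, 3.14, 3.14, 3.14].

### API

Orientations are given as [roll, pitch, yaw] about the fixed x, y, z axes, in that order (R = Rz(yaw) Ry(pitch) Rx(roll)).
In Python, from cell import readout, read_camera, job gives the robot as it stands.
- The arm moves only by the shell command python3 -m inch 'ROWS' [OPENING]. ROWS is a JSON list of rows, 1 to 8 of them, each written [[dx, dy, dz], turn]: dx, dy, dz in m, then a turn about the tool's z in rad; each row shifts and turns the commanded pose from where the row before left it, along the tool's axes as they then stand; what a row does not reach is not made up. A row lasts 1/10 s, in which the tool goes at most 0.05 m and 0.15 rad, less where a joint would pass 70% of its speed; a pose out of reach is approached as far as the arm can. OPENING is the finger opening in m, set as the command begins (- or left out keeps the last). The fingers move at their own pace and stop on an object; the grip force is fixed at half the most. Time passes only in rows, so rows that do not move let the fingers close. It prints the time, the measured TCP pose, the force, the opening and the grip force at its end. Input that does not fit is refused with a message, and nothing moves.
- readout.get_obs(): the state, without advancing time (a new reading comes with each control period).
- read_camera(name): name is "scene" or "side" or "wrist"; returns a dict with "color" (384x512x3 uint8, blue, green, red), "mtx" (3x3 intrinsics, pixels), "world_to_cam" (4x4, takes a point from world to camera coordinates); the wrist camera has in their place "hand_eye" (4x4, takes a point from camera to tool coordinates, whose origin is the TCP and whose axes are the flange's). Camera axes: x right, y up, looking along -z (the intrinsics and any distortion apply to the point x, -y, -z); pixel columns grow to the right and rows downward; lengths in m; the calibration is good to about 2 mm. A picture is of the moment at which its call begins: read the wrist's pose just before it. There is no depth.
- job.job_done(): hands the job in; it is judged then, once.
The state is a dict: "time": time; "joint_pos": joint angles; "dq": joint speeds; "tau": joint torques, N m; "tool_pos": TCP position; "orientation": TCP orientation; "force": force on the tool from outside, world axes, zero at the start; "torque": the same for the moment, N m; "gripper_width": finger opening in m; "grasp_force": force on a finger pad.
Only numpy, scipy, OpenCV 4.12 (cv2) and the standard library are available. Lean on these libraries where they do the work, as an engineer would, in place of code of your own. Each camera call takes 0.05 s, during which the arm holds its last target. There are 200 camera calls.

## Working session

There is one attempt and no reset: what is moved stays moved. The work goes in short steps, Python scripts to look and compute and a shell command to move; the robot and the scene stay as the last step left them, time stands still between calls to the robot, and variables do not carry over. Pictures are saved under pics/ and viewed, at most 10 in all, crops included, and the job is handed in when it is done.

```bash
mkdir -p pics; ls
cat > h.py <<'E'
import numpy as np, cv2
from cell import readout, read_camera, job
from scipy.spatial.transform import Rotation as R
def cam(name):
    o=readout.get_obs(); c=read_camera(name)
    if name=="wrist":
        T=np.eye(4); T[:3,:3]=R.from_euler('xyz',o["orientation"]).as_matrix(); T[:3,3]=o["tool_pos"]
        C=T@np.array(c["hand_eye"])
    else: C=np.linalg.inv(np.array(c["world_to_cam"]))
    return c["color"],np.array(c["mtx"]),C,c
def ray(K,C,u,v):
    d=np.linalg.inv(K)@[u,v,1]; d=C[:3,:3]@[d[0],-d[1],-d[2]]
    return C[:3,3],d/np.linalg.norm(d)
def onz(K,C,u,v,z):
    o,d=ray(K,C,u,v); return o+d*(z-o[2])/d[2]
def meet(r1,r2):
    (a,d),(b,e)=r1,r2; A=np.stack([d,-e],1); s=np.linalg.lstsq(A,b-a,rcond=None)[0]
    p,q=a+d*s[0],b+e*s[1]; return (p+q)/2,np.linalg.norm(p-q)
def proj(K,C,P):
    p=np.linalg.inv(C)@np.append(P,1); q=K@[p[0],-p[1],-p[2]]; return q[:2]/q[2]
E
python3 - <<'E'
from h import *
a=[]
for n in("scene","side"):
    im,K,C,c=cam(n); print(n,c.keys(),K.round(1).tolist(),C.round(3).tolist()); cv2.imwrite(f"pics/{n}0.png",im)
im,K,C,c=cam("wrist"); cv2.imwrite("pics/wrist0.png",im)
print(c.keys(),readout.get_obs())
E
```

```text
pics
scene dict_keys(['color', 'mtx', 'world_to_cam']) [[357.9, 0.0, 254.3], [0.0, 357.9, 191.3], [0.0, 0.0, 1.0]] [[-0.131, -0.767, 0.628, 1.326], [0.991, -0.092, 0.095, 0.19], [-0.015, 0.635, 0.773, 1.115], [0.0, 0.0, 0.0, 1.0]]
side dict_keys(['color', 'mtx', 'world_to_cam']) [[389.7, 0.0, 246.5], [0.0, 389.7, 192.2], [0.0, 0.0, 1.0]] [[-0.837, 0.3, -0.457, -0.118], [-0.547, -0.443, 0.71, 1.055], [0.01, 0.845, 0.535, 0.913], [0.0, 0.0, 0.0, 1.0]]
dict_keys(['color', 'mtx', 'hand_eye']) {'time': 0.15, 'joint_pos': array([-1.39299615e+00,  2.76415768e-01,  1.50577805e+00, -2.62213536e-05,
        1.36070396e+00, -1.21006034e-01]), 'dq': array([ 0.0015221 , -0.00030639, -0.00214835, -0.00100248,  0.0001861 ,
       -0.00092095]), 'tau': array([ 1.17714171e-03, -4.04927015e+01, -2.37431431e+01,  7.01442291e-02,
        3.16005992e-02, -8.92206936e-05]), 'tool_pos': array([ 0.16917868, -0.54912891,  0.20484844]), 'orientation': array([-3.14029398e+00, -1.32092420e-04,  2.98811614e-01]), 'force': array([ 0.45696854, -0.29729873, -0.10212687]), 'torque': array([-0.02688358,  0.00518697, -0.00578948]), 'grasp_force': 0.0, 'gripper_width': 0.09422695104901307}
```

View pics/scene0.png

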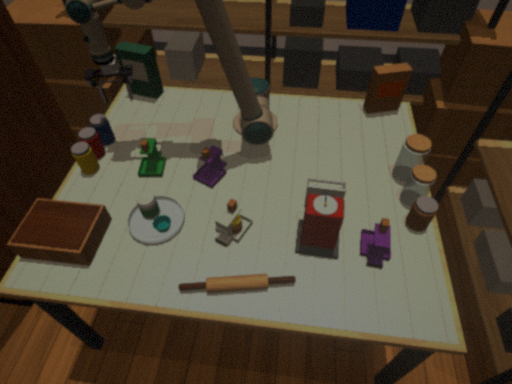

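View pics/side0.png

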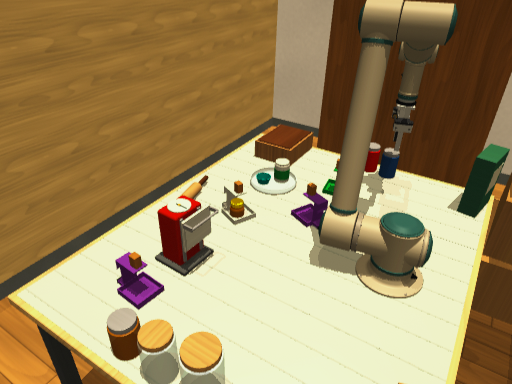

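The scene view shows the aluminium pan at about (235,228) with its handle at (232,205), and the scale at (322,215). In the side view they are at (238,208), (238,187) and (185,232). I'll enlarge both.

Run:
```python
import cv2,numpy as np
a=cv2.imread("pics/scene0.png")[170:260,205:355]; b=cv2.imread("pics/side0.png")[165:275,145:265]
A=cv2.resize(a,(750,450),interpolation=cv2.INTER_CUBIC)[:, :]
cv2.imwrite("pics/c1.png",A); cv2.imwrite("pics/c2.png",cv2.resize(b,(600,550),interpolation=cv2.INTER_CUBIC))
```

```text
(no output)
```

View pics/c1.png

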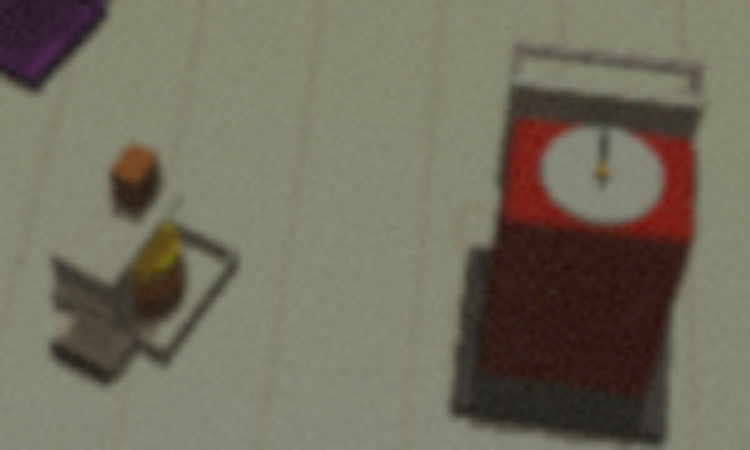

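View pics/c2.png

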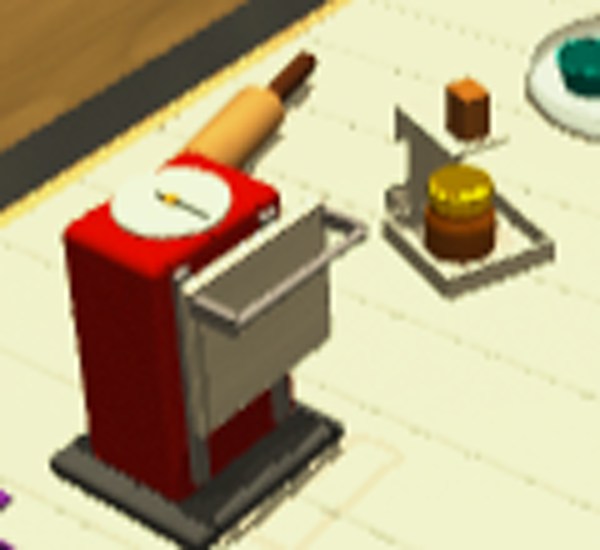

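Run:
```python
from h import *
_,K1,C1,_=cam("scene");_,K2,C2,_=cam("side")
s=lambda u,v:ray(K1,C1,205+u/5,170+v/5)
t=lambda u,v:ray(K2,C2,145+u/5,165+v/5)
for n,a,b in [("handtop",(135,155),(468,88)),("bar+y",(701,66),(236,322)),("bar-y",(518,49),(363,234)),("tray front +y?",(238,262),(552,245)),("tray near",(165,355),(450,290)),
 ("base front+y corner?",(0,0),(0,0))][:5]:
    p,e=meet(s(*a),t(*b)); print(n,p.round(4),e.round(4))
sh=lambda u,v,z:onz(K1,C1,205+u/5,170+v/5,z)
print("tray far corner",sh(180,230,.022),"front/right",sh(238,262,.022),"near",sh(165,355,.022))
print("housing top corners",sh(512,120,.21),sh(695,135,.21),sh(690,240,.21),sh(500,222,.21))
```

```text
handtop [0.5955 0.0023 0.1514] 0.0017
bar+y [0.5115 0.3743 0.2016] 0.0034
bar-y [0.5072 0.2535 0.1967] 0.0012
tray front +y? [0.5427 0.0341 0.015 ] 0.0904
tray near [ 0.6193  0.0095 -0.0525] 0.0193
tray far corner [0.56258917 0.022013   0.022     ] front/right [0.58600472 0.06901842 0.022     ] near [0.67135924 0.02824423 0.022     ]
housing top corners [0.58143673 0.25134158 0.21      ] [0.57986108 0.36837574 0.21      ] [0.66344898 0.3631986  0.21      ] [0.66388603 0.24706115 0.21      ]
```

```bash
python3 -m inch '[[[0,0,-0.043],0],[[0,0,-0.043],0],[[0,0,-0.043],0],[[0,0,-0.043],0.149],[[0,0,-0.043],0.149],[[0,0,0],0.149],[[0,0,0],0.149],[[0,0,0],0.148]]'
python3 -m inch '[[[0.0056,-0.039,0],0],[[0.0056,-0.039,0],0],[[0.0056,-0.039,0],0],[[0.0056,-0.039,0],0],[[0.0056,-0.039,0],0],[[0.0056,-0.039,0],0],[[0.0056,-0.039,0],0],[[0.0056,-0.039,0],0]]'
python3 -m inch '[[[0.0056,-0.039,0],0],[[0.0056,-0.039,0],0],[[0.0056,-0.039,0],0],[[0.0056,-0.039,0],0],[[0.0056,-0.039,0],0],[[0.0056,-0.039,0],0],[[0.0056,-0.039,0],0],[[0,0,0],0]]'
python3 - <<'E'
from h import *
im,K,C,c=cam("wrist"); cv2.imwrite("pics/w1.png",cv2.resize(im,(768,576))); np.savez("w1.npz",K=K,C=C,im=im)
print(C.round(3).tolist(),K.tolist(),readout.get_obs()["joint_pos"])
E
```

```text
time: 1.05
tool_pos: [0.1693, -0.5496, 0.4208]
orientation: [3.141, -0.0, -0.451]
force: [0.9, 0.1, -0.3]
gripper_width: 0.0936
grasp_force: 0.0
time: 1.85
tool_pos: [0.3446, -0.2857, 0.4205]
orientation: [3.141, -0.0, -0.446]
force: [1.1, 0.3, 0.3]
gripper_width: 0.0938
grasp_force: 0.0
time: 2.65
tool_pos: [0.4988, -0.0541, 0.4196]
orientation: [-3.14, 0.001, -0.439]
force: [-0.5, -0.1, -0.7]
gripper_width: 0.0941
grasp_force: 0.0
[[-0.425, 0.874, 0.236, 0.567], [-0.905, -0.41, -0.112, -0.086], [-0.002, -0.261, 0.965, 0.6], [0.0, 0.0, 0.0, 1.0]] [[270.2899565500323, 0.0, 257.00507817322404], [0.0, 270.2899565500323, 192.08849254552055], [0.0, 0.0, 1.0]] [-2.51176790e-01  1.17434861e-01  1.19789263e+00  1.40200131e-05
  1.82748642e+00  1.76086607e+00]
```

View pics/w1.png

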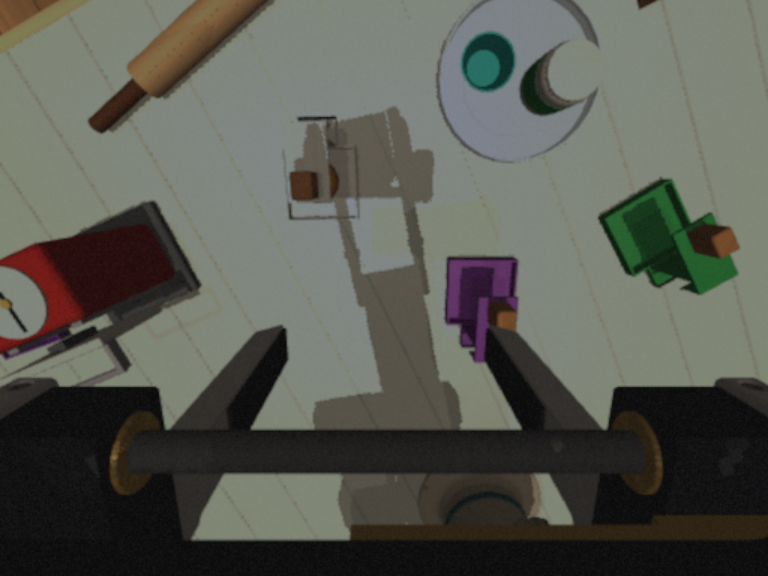

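The wrist view shows the pan's handle top at about (301,183). The tray's front edge runs from (289,218) to (358,217), and the rear hook edge from (298,118) to (336,117), so the pan is almost in line with the tool.

Run:
```python
from h import *
d=np.load("w1.npz");K,C,im=d["K"],d["C"],d["im"]
_,K1,C1,_=cam("scene");_,K2,C2,_=cam("side")
f=lambda u,v,z:onz(K,C,u/1.5,v/1.5,z)
hsv=cv2.cvtColor(im,cv2.COLOR_BGR2HSV); 
m=cv2.inRange(hsv[112:136,190:214],(3,90,50),(18,255,255)); print(m.sum()/255, cv2.boundingRect(m)); 
yx=np.argwhere(m>0).mean(0); print("wrist handle blob",yx[::-1]+[190,112])
p,e=meet(ray(K,C,301/1.5,183/1.5),ray(K1,C1,205+27,170+31)); print("hand w+scene",p,e)
p,e=meet(ray(K,C,301/1.5,183/1.5),ray(K2,C2,145+468/5,165+88/5)); print("hand w+side",p,e)
print("hand on .152",f(301,183,.152))
a,b=f(289,218,.022),f(358,216.5,.022); v=a-b; print("front edge",a,b,np.linalg.norm(v),"yaw",np.arctan2(-v[0],v[1]))
a,b=f(298,118,.11),f(336,117,.11); v=a-b; print("hook edge",a,b,np.linalg.norm(v),"yaw",np.arctan2(-v[0],v[1]))
a=f(289,218,.022); b=f(287,150,.022); v=b-a; print("side edge yaw",np.arctan2(v[1],v[0]))
cv2.imwrite("pics/w1c.png",cv2.resize(im[65:160,170:265],(760,760*95//95))[:600])
```

```text
253.0 (4, 2, 18, 19)
wrist handle blob [200.83399209 123.24110672]
hand w+scene [ 6.00221162e-01 -2.58021451e-06  1.56620990e-01] 0.006060973548171936
hand w+side [ 0.600854   -0.00180312  0.14731348] 0.0029720580003385283
hand on .152 [ 0.60179739 -0.00193801  0.152     ]
front edge [0.57688371 0.06058129 0.022     ] [ 0.53738141 -0.02845139  0.022     ] 0.09740251914800564 yaw -0.41758838668272613
hook edge [ 0.66885267 -0.02452319  0.11      ] [ 0.65160887 -0.06366067  0.11      ] 0.042767866459815555 yaw -0.4150055788939895
side edge yaw -0.4716188498981088
```

View pics/w1c.png

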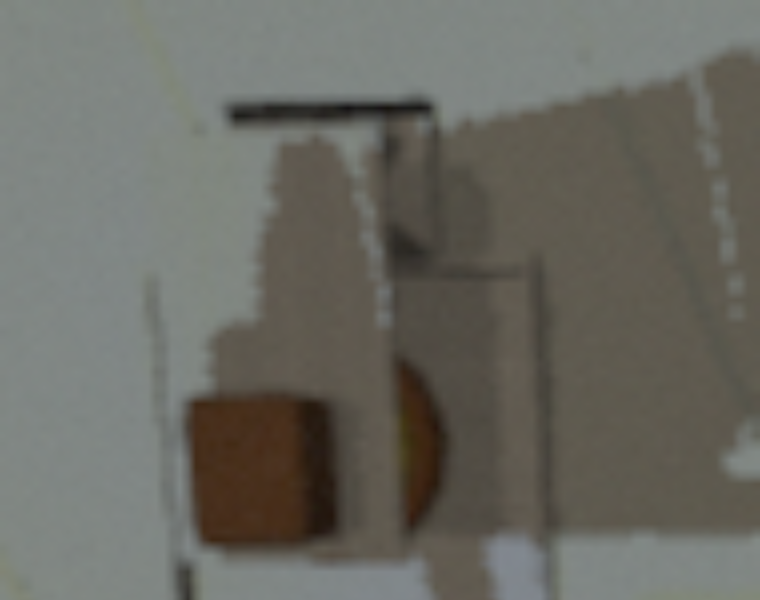

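```bash
python3 -m inch '[[[0.023,-0.0303,0],-0.014],[[0.023,-0.0303,0],0],[[0.023,-0.0303,0],0],[[0,0,0.04],0],[[0,0,0.04],0],[[0,0,0.04],0],[[0,0,0.04],0],[[0,0,0.04],0]]'
python3 -m inch '[[[0,0,0],0],[[0,0,0],0]]'
python3 - <<'E'
from h import *
o=readout.get_obs();print(o["tool_pos"],o["orientation"])
im,K,C,c=cam("wrist"); np.savez("w2.npz",K=K,C=C,im=im)
m=cv2.inRange(cv2.cvtColor(im,cv2.COLOR_BGR2HSV),(3,100,50),(17,255,255))
n,l,s,ce=cv2.connectedComponentsWithStats(m)
for i in range(1,n):
    if s[i,4]>80: print(s[i],ce[i],onz(K,C,*ce[i],.152))
cv2.imwrite("pics/w2.png",cv2.resize(im,(768,576)))
E
```

```text
time: 3.6
tool_pos: [0.5973, -0.0064, 0.2194]
orientation: [3.141, -0.001, -0.434]
force: [-0.3, -0.3, -0.2]
gripper_width: 0.0942
grasp_force: 0.0
time: 3.8
tool_pos: [0.5979, -0.0058, 0.2212]
orientation: [3.141, -0.0, -0.433]
force: [0.7, 0.4, 0.8]
gripper_width: 0.0939
grasp_force: 0.0
[ 0.59789269 -0.00582781  0.22119954] [ 3.14124477e+00 -1.64842853e-04 -4.32955837e-01]
[ 64   0  79  71 973] [100.34224049  33.55704008] [0.78268752 0.05123438 0.152     ]
[  26    0  175  124 4063] [117.12256953  53.14053655] [0.76436948 0.04663277 0.152     ]
[239 186  24  29 661] [250.83509834 199.88804841] [ 6.00942334e-01 -5.76713792e-04  1.52000000e-01]
```

View pics/w2.png

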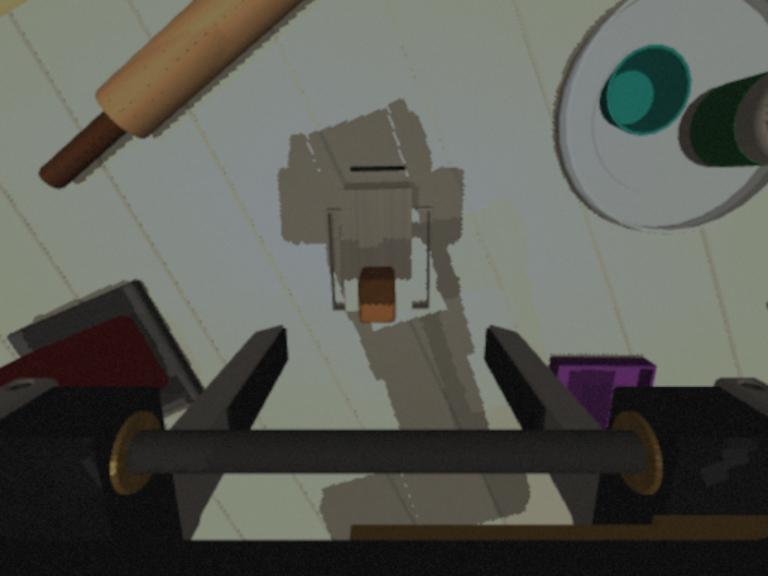

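The handle is centred at about (377,298), 5 mm to the tool's left. The pan's edges are turned by about 0.025 rad. I'll correct both, go down and grip.

```bash
python3 -m inch '[[[0,-0.0058,0],-0.025],[[0,0,0.02],0],[[0,0,0.02],0],[[0,0,0.02],0],[[0,0,0.02],0],[[0,0,0.02],0],[[0,0,0.003],0],[[0,0,0],0]]'
python3 -m inch '[[[0,0,0],0],[[0,0,0],0],[[0,0,0],0],[[0,0,0],0],[[0,0,0],0],[[0,0,0],0],[[0,0,0],0],[[0,0,0],0]]' 0.018
```

```text
time: 4.65
tool_pos: [0.6014, 0.0009, 0.1186]
orientation: [-3.141, -0.002, -0.406]
force: [-0.6, 0.6, 0.6]
gripper_width: 0.0942
grasp_force: 0.0
time: 5.45
tool_pos: [0.6003, 0.0008, 0.1174]
orientation: [3.141, 0.0, -0.406]
force: [-0.1, 0.4, 0.2]
gripper_width: 0.0333
grasp_force: 0.0
```

```bash
python3 -m inch '[[[0,0,0],0],[[0,0,0],0],[[0,0,0],0],[[0,0,0],0],[[0,0,0],0],[[0,0,0],0],[[0,0,0],0]]'
python3 -m inch '[[[0,0,-0.002],0],[[0,0,-0.004],0],[[0,0,-0.008],0],[[0,0,-0.012],0],[[0,0,-0.012],0],[[0,0,-0.012],0],[[0,0,-0.006],0],[[0,0,-0.002],0]]'
python3 -m inch '[[[0,0,0],0],[[0,0,0],0],[[0,0,0],0],[[0,0,0],0],[[0,0,0],0]]'
python3 - <<'E'
from h import *
import time
for _ in range(3):
    o=readout.get_obs();print(o["tool_pos"],o["force"],o["torque"],o["gripper_width"])
    cam("side")
E
```

```text
time: 6.15
tool_pos: [0.6002, 0.0008, 0.1172]
orientation: [3.141, 0.0, -0.406]
force: [-0.4, 0.1, -1.7]
gripper_width: 0.0238
grasp_force: 30.0
time: 6.95
tool_pos: [0.601, 0.0007, 0.1769]
orientation: [-3.141, -0.002, -0.406]
force: [0.8, -0.0, -3.3]
gripper_width: 0.0237
grasp_force: 30.0
time: 7.45
tool_pos: [0.6002, 0.0008, 0.1751]
orientation: [3.141, 0.001, -0.406]
force: [0.4, 0.4, -3.3]
gripper_width: 0.0237
grasp_force: 30.0
[0.60020849 0.00078377 0.17507883] [ 0.44429424  0.43414841 -3.34120761] [ 0.08855164 -0.00304526 -0.01035102] 0.023718415756218407
[0.60025285 0.00079501 0.17519121] [ 0.34089148  0.226163   -3.21554005] [ 0.06709926  0.03046096 -0.02730044] 0.02384168826022311
[0.60030424 0.00078083 0.17526265] [-0.42841223 -0.32309784 -3.34930963] [ 0.05184263 -0.04409791  0.01445756] 0.024302770174943117
```

The pan is held, and the weight reads about 3.3 N. Next I'll lift it and carry it in front of the scale.

```bash
python3 -m inch '[[[0,0,-0.007],0],[[0,0,-0.015],0],[[0,0,-0.02],0],[[0,0,-0.02],0],[[0,0,-0.02],0],[[0,0,-0.02],0],[[0,0,-0.013],0],[[0,0,-0.005],0]]' | head -2
python3 -m inch '[[[-0.009,-0.0046,0],0],[[-0.0181,-0.00925,0],0],[[-0.0181,-0.00925,0],0],[[-0.0181,-0.00925,0],0],[[-0.0181,-0.00925,0],0],[[-0.0181,-0.00925,0],0],[[-0.0181,-0.00925,0],0],[[-0.0181,-0.00925,0],0]]' | head -2
python3 -m inch '[[[-0.0181,-0.00925,0],0],[[-0.0181,-0.00925,0],0],[[-0.0181,-0.00925,0],0],[[-0.0181,-0.00925,0],0],[[-0.0181,-0.00925,0],0],[[-0.0181,-0.00925,0],0],[[-0.0181,-0.00925,0],0],[[-0.0181,-0.00925,0],0]]' | head -2
python3 -m inch '[[[-0.0181,-0.00925,0],0],[[-0.0181,-0.00925,0],0],[[-0.0181,-0.00925,0],0],[[-0.0181,-0.00925,0],0],[[-0.009,-0.0046,0],0],[[0,0,0],0],[[0,0,0],0]]' |head -3
python3 -m inch '[[[0,0,0],-0.03],[[0,0,0],-0.05],[[0,0,0],-0.06],[[0,0,0],-0.06],[[0,0,0],-0.06],[[0,0,0],-0.06],[[0,0,0],-0.05],[[0,0,0],-0.026]]'
python3 -m inch '[[[0,0,0],0],[[0,0,0],0],[[0,0,0],0],[[0,0,0],0]]'
python3 - <<'E'
from h import *
a,K1,C1,_=cam("scene");b,K2,C2,_=cam("side"); np.savez("s3.npz",a=a,b=b)
o=readout.get_obs();print(o["tool_pos"],o["orientation"],o["force"])
A=cv2.resize(a[150:250,225:350],(500,400),interpolation=cv2.INTER_CUBIC)
B=cv2.resize(b[160:280,145:220],(250,400),interpolation=cv2.INTER_CUBIC)
B=cv2.resize(b[140:260,155:245],(300,400),interpolation=cv2.INTER_CUBIC)
cv2.imwrite("pics/s3.png",np.hstack([A,B]))
E
```

```text
time: 8.4
tool_pos: [0.601, 0.0007, 0.2974]
time: 9.2
tool_pos: [0.5016, 0.1197, 0.2956]
time: 10.0
tool_pos: [0.3977, 0.2444, 0.2956]
time: 10.7
tool_pos: [0.341, 0.3134, 0.2955]
orientation: [3.141, -0.001, -0.406]
time: 11.5
tool_pos: [0.3416, 0.3131, 0.2953]
orientation: [3.141, -0.0, -0.01]
force: [1.2, -0.7, -3.7]
gripper_width: 0.0238
grasp_force: 30.0
time: 11.9
tool_pos: [0.341, 0.3136, 0.2954]
orientation: [3.141, -0.0, -0.01]
force: [0.6, -0.8, -2.8]
gripper_width: 0.0241
grasp_force: 30.0
[0.34095059 0.31367612 0.29540386] [ 3.14144354e+00  1.74274222e-05 -1.02319402e-02] [ 0.33724963  0.50051863 -3.28644188]
```

View pics/s3.png

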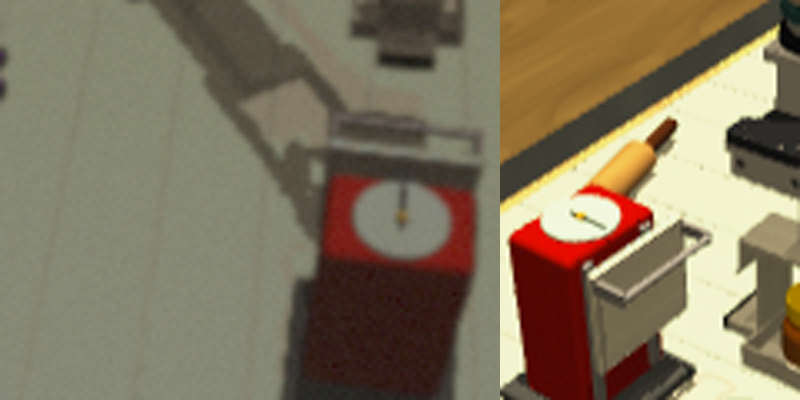

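The pan now hangs in front of the bar, which spans about (335,120) to (480,135) in the left crop. I'll look from the wrist to get the bar's yaw and position.

Run:
```python
from h import *
im,K,C,c=cam("wrist"); np.savez("w3.npz",K=K,C=C,im=im)
for y in(.255,.314,.373): print(proj(K,C,[.509,y,.2]),proj(K,C,[.541,y,.212]))
g=cv2.GaussianBlur(cv2.cvtColor(im,cv2.COLOR_BGR2GRAY),(3,3),0)
for l in cv2.createLineSegmentDetector().detect(g)[0][:,0]:
    L=np.hypot(l[2]-l[0],l[3]-l[1])
    if L>40 and abs(l[3]-l[1])<.2*abs(l[2]-l[0]) and l[1]<190: print(l.round(1), onz(K,C,l[0],l[1],.2).round(4),onz(K,C,l[2],l[3],.2).round(4))
cv2.imwrite("pics/w3.png",cv2.resize(im,(768,576)))
```

```text
[320.74017626  11.53902774] [326.05306742 -38.47550741]
[254.81665364  12.31351664] [254.21890307 -37.59677998]
[188.97737368  13.08701584] [182.48475394 -36.71927601]
[157.   21.6  91.8  15.2] [0.5025 0.4024 0.2   ] [0.5082 0.4604 0.2   ]
[303.2  33.7 211.8  30.6] [0.4914 0.2701 0.2   ] [0.4948 0.3533 0.2   ]
[44.5 94.4  0.5 89.6] [0.4418 0.5172 0.2   ] [0.4465 0.5585 0.2   ]
[281.9 110.5 233.1 110.5] [0.4245 0.2886 0.2   ] [0.425  0.3362 0.2   ]
[231.9 105.9 281.9 106. ] [0.4293 0.3373 0.2   ] [0.4287 0.2887 0.2   ]
[297.   41.  220.6  37.8] [0.4855 0.2756 0.2   ] [0.4888 0.3455 0.2   ]
[319.5   6.  194.4   1.5] [0.5134 0.2564 0.2   ] [0.518  0.3675 0.2   ]
[190.6   7.8 321.9  12.9] [0.5131 0.3712 0.2   ] [0.5079 0.2539 0.2   ]
[ 91.9  10.6 151.9  16.3] [0.5118 0.4597 0.2   ] [0.5068 0.4065 0.2   ]
[288.1 128.2 224.4 128.2] [0.4077 0.2822 0.2   ] [0.4083 0.3455 0.2   ]
[226.9 121.2 283.1 121.1] [0.415  0.3427 0.2   ] [0.4145 0.2873 0.2   ]
[225.6  26.9 294.4  29.8] [0.4976 0.3407 0.2   ] [0.4947 0.2782 0.2   ]
[296.8  24.1 224.3  21.6] [0.4993 0.2761 0.2   ] [0.5019 0.3416 0.2   ]
```

View pics/w3.png

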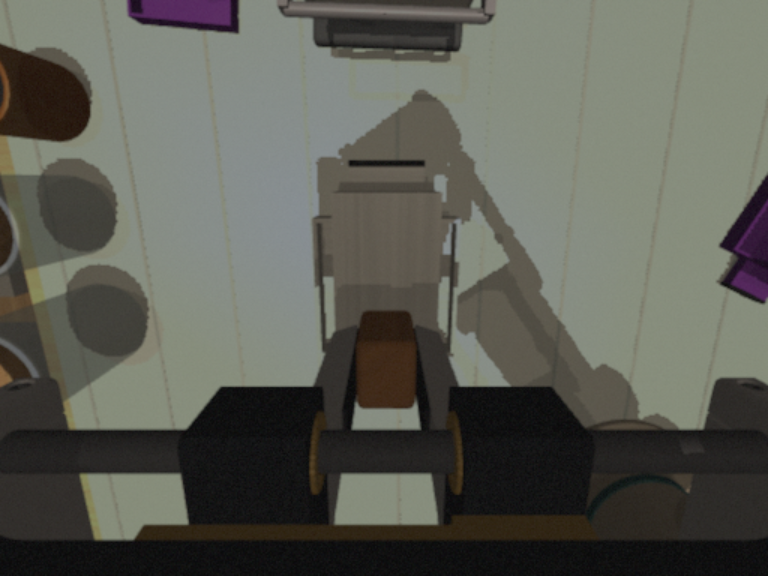

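```bash
cat > f.py <<'E'
from h import *
F=[];
for _ in range(5):
    read_camera("side"); o=readout.get_obs(); F.append(np.r_[o["force"],o["torque"]])
print("t%.2f"%o["time"],"pos",o["tool_pos"].round(4),"ori",np.round(o["orientation"],3),"F",np.mean(F,0).round(2))
E
python3 -m inch '[[[0,-0.002,0],0.02],[[0,-0.003,0.004],0.012],[[0,0,0.01],0],[[0,0,0.01],0],[[0,0,0.007],0],[[0,0,0.002],0],[[0,0,0],0]]'|head -3
python3 f.py
python3 -m inch '[[[0.006,0,0],0],[[0.015,0,0],0],[[0.018,0,0],0],[[0.018,0,0],0],[[0.018,0,0],0],[[0.014,0,0],0],[[0.006,0,0],0],[[0,0,0],0]]'|head -3
python3 f.py
python3 - <<'E'
from h import *
im,K,C,c=cam("wrist"); g=cv2.GaussianBlur(cv2.cvtColor(im,cv2.COLOR_BGR2GRAY),(3,3),0)
o=readout.get_obs(); zt=o["tool_pos"][2]
print("bar pred",proj(K,C,[.513,.255,.2]),proj(K,C,[.513,.373,.2]))
for l in cv2.createLineSegmentDetector().detect(g)[0][:,0]:
    L=np.hypot(l[2]-l[0],l[3]-l[1])
    if L>25 and abs(l[3]-l[1])<.2*abs(l[2]-l[0]) and l[1]<190 and 150<l[0]<360: print(l.round(1),"at .2", onz(K,C,l[0],l[1],.2).round(4)[:2],onz(K,C,l[2],l[3],.2).round(4)[:2],"at strap",onz(K,C,l[0],l[1],zt-.007).round(4)[:2])
E
```

```text
time: 12.75
tool_pos: [0.3409, 0.3185, 0.2618]
orientation: [3.141, 0.001, -0.042]
t13.00 pos [0.3414 0.3188 0.2629] ori [-3.141e+00 -1.000e-03 -4.200e-02] F [-0.08  0.07 -2.46  0.03  0.04 -0.02]
time: 13.8
tool_pos: [0.437, 0.3145, 0.262]
orientation: [3.141, 0.001, -0.043]
t14.05 pos [0.4352 0.3147 0.2626] ori [-3.142  0.    -0.042] F [-0.09 -0.29 -2.92  0.02  0.06 -0.02]
bar pred [322.57670742 113.68311959] [186.31671359 119.58652215]
[305.6  62.2 205.6  62.1] at .2 [0.5544 0.2698] [0.5579 0.3521] at strap [0.5444 0.2794]
[154.5  87.3 100.6  84.4] at .2 [0.5403 0.3969] [0.5445 0.4419] at strap [0.5335 0.3774]
[303.1  94.8 209.4  94.7] at .2 [0.5291 0.2718] [0.5325 0.3512] at strap [0.5249 0.281 ]
[179.4  74.9 331.9  74.5] at .2 [0.549  0.3748] [0.5441 0.2479] at strap [0.5402 0.3604]
[226.9 122.4 186.9 122.3] at .2 [0.5092 0.338 ] [0.5107 0.3728] at strap [0.5096 0.332 ]
[233.1 106.1 280.6 106.1] at .2 [0.5225 0.3317] [0.5207 0.291 ] at strap [0.5198 0.3271]
[280.6 110.1 233.1 110.1] at .2 [0.5174 0.2911] [0.5192 0.3319] at strap [0.5159 0.2958]
[209.4 112.3 313.1 112.6] at .2 [0.5182 0.3525] [0.5143 0.2632] at strap [0.5165 0.3431]
[288.1 128.1 224.4 128.1] at .2 [0.5021 0.2848] [0.5044 0.3405] at strap [0.5041 0.291 ]
```

```bash
python3 -m inch '[[[0.004,0,0],0],[[0.006,0,0],0],[[0.004,0,0],0],[[0.001,0,0],0],[[0,0,0],0],[[0,0,0],0]]'|head -4; python3 f.py
for i in 1; do python3 -m inch '[[[0.001,0,0],0],[[0.001,0,0],0],[[0,0,0],0]]' |sed -n 2,4p; done; python3 f.py
python3 -m inch '[[[0.001,0,0],0],[[0.001,0,0],0],[[0,0,0],0]]' |sed -n 2,4p; python3 f.py
```

```text
time: 14.7
tool_pos: [0.4509, 0.314, 0.2623]
orientation: [3.141, 0.0, -0.042]
force: [0.6, -0.7, -2.7]
t14.95 pos [0.4509 0.314  0.2625] ori [ 3.142 -0.    -0.042] F [ 0.46 -0.41 -2.88  0.03  0.05  0.01]
tool_pos: [0.4532, 0.314, 0.2624]
orientation: [3.142, -0.0, -0.042]
force: [-0.3, 0.2, -4.0]
t15.50 pos [0.453  0.314  0.2624] ori [ 3.142  0.    -0.042] F [ 0.11 -0.12 -3.13  0.01  0.04  0.01]
tool_pos: [0.4552, 0.3139, 0.2624]
orientation: [3.142, -0.0, -0.042]
force: [-0.8, 0.1, -3.0]
t16.05 pos [0.455  0.3139 0.2624] ori [ 3.141  0.    -0.042] F [ 0.2  -0.51 -3.29  0.04  0.06  0.02]
```

```bash
python3 -m inch '[[[0.001,0,0],0],[[0,0,0],0]]' |sed -n 2,4p; python3 f.py
python3 -m inch '[[[0.001,0,0],0],[[0,0,0],0]]' |sed -n 2,4p; python3 f.py
python3 -m inch '[[[0.001,0,0],0],[[0,0,0],0]]' |sed -n 2,4p; python3 f.py
```

```text
tool_pos: [0.4561, 0.3138, 0.2624]
orientation: [3.141, -0.0, -0.042]
force: [-0.5, -0.4, -2.5]
t16.50 pos [0.4559 0.3138 0.2624] ori [ 3.141  0.    -0.042] F [-0.1  -0.14 -2.97  0.04  0.05  0.01]
tool_pos: [0.4564, 0.3138, 0.2622]
orientation: [3.141, 0.001, -0.042]
force: [-1.4, 0.0, -2.9]
t16.95 pos [0.4565 0.3138 0.2623] ori [ 3.141e+00  1.000e-03 -4.200e-02] F [-1.81  0.37 -3.41  0.07  0.48  0.02]
tool_pos: [0.4567, 0.3138, 0.2621]
orientation: [3.141, 0.003, -0.042]
force: [-4.4, 0.1, -2.5]
t17.40 pos [0.4572 0.3137 0.2622] ori [ 3.141e+00  2.000e-03 -4.200e-02] F [-3.84  0.31 -2.98  0.13  1.25  0.01]
```

Contact came at x = 0.456, against a prediction of 0.457. I'll back off 3 mm so the bar sits mid-slot, then lower.

```bash
python3 -m inch '[[[-0.002,0,0],0],[[-0.002,0,0],0],[[-0.001,0,0],0],[[0,0,0],0],[[0,0,0],0]]' |sed -n 2,4p; python3 f.py
python3 -m inch '[[[0,0,0.003],0],[[0,0,0.005],0],[[0,0,0.005],0],[[0,0,0.003],0],[[0,0,0],0]]' |sed -n 2,4p; python3 f.py
python3 -m inch '[[[0,0,0.004],0],[[0,0,0.005],0],[[0,0,0.005],0],[[0,0,0.004],0],[[0,0,0.002],0],[[0,0,0],0]]' |sed -n 2,4p; python3 f.py
```

```text
tool_pos: [0.4537, 0.314, 0.2627]
orientation: [-3.141, -0.002, -0.042]
force: [-0.8, 0.6, -3.2]
t18.15 pos [0.4532 0.3139 0.2624] ori [ 3.142 -0.    -0.042] F [ 0.07  0.14 -2.81  0.02  0.06 -0.  ]
tool_pos: [0.4526, 0.3138, 0.2456]
orientation: [3.141, 0.001, -0.042]
force: [-0.1, 0.7, -2.7]
t18.90 pos [0.4532 0.314  0.2466] ori [-3.141e+00 -1.000e-03 -4.200e-02] F [-0.26 -0.2  -3.01  0.02  0.04 -0.  ]
tool_pos: [0.4528, 0.3138, 0.2259]
orientation: [3.141, 0.001, -0.042]
force: [0.4, -0.3, -3.4]
t19.75 pos [0.4532 0.314  0.2267] ori [-3.141e+00 -1.000e-03 -4.200e-02] F [ 0.51 -0.2  -3.09  0.01  0.07 -0.02]
```

```bash
python3 -m inch '[[[0,0,0.002],0],[[0,0,0.003],0],[[0,0,0.003],0],[[0,0,0.002],0],[[0,0,0],0]]' |sed -n 2,4p; python3 f.py
python3 -m inch '[[[0,0,0.001],0],[[0,0,0.002],0],[[0,0,0.002],0],[[0,0,0.001],0],[[0,0,0],0]]' |sed -n 2,4p; python3 f.py
```

```text
tool_pos: [0.4527, 0.3138, 0.2159]
orientation: [3.141, 0.001, -0.042]
force: [-0.4, 0.6, -3.6]
t20.50 pos [0.4531 0.314  0.2165] ori [-3.142 -0.    -0.042] F [ 0.06 -0.11 -2.86  0.02  0.03 -0.02]
tool_pos: [0.453, 0.3139, 0.2103]
orientation: [3.141, 0.0, -0.042]
force: [-0.7, -1.1, -3.2]
t21.25 pos [0.453  0.3139 0.2105] ori [ 3.142 -0.    -0.042] F [-0.18 -0.02 -1.94  0.02  0.01  0.02]
```

The bar is starting to take load. I'll move the pan forward until the bar meets the rear leg, which is its natural resting place, and keep lowering.

```bash
python3 -m inch '[[[-0.001,0,0],0],[[-0.0007,0,0],0],[[0,0,0.001],0],[[0,0,0.002],0],[[0,0,0.002],0],[[0,0,0.001],0],[[0,0,0],0],[[0,0,0],0]]' |sed -n 2,3p; python3 f.py
python3 -m inch '[[[0,0,0.001],0],[[0,0,0.002],0],[[0,0,0.002],0],[[0,0,0.001],0],[[0,0,0],0],[[0,0,0],0]]' |sed -n 2,3p; python3 f.py
```

```text
tool_pos: [0.4513, 0.314, 0.2044]
orientation: [3.142, 0.0, -0.042]
t22.30 pos [0.4512 0.314  0.2044] ori [ 3.142  0.    -0.042] F [-0.53  0.   -1.91  0.03  0.03 -0.  ]
tool_pos: [0.4513, 0.3141, 0.1984]
orientation: [3.142, -0.0, -0.042]
t23.15 pos [0.4513 0.3141 0.1985] ori [-3.142 -0.    -0.042] F [-1.07  0.1  -1.3   0.05  0.07 -0.  ]
```

```bash
cat > l.py <<'E'
from h import *
im,K,C,c=cam("wrist"); g=cv2.GaussianBlur(cv2.cvtColor(im,cv2.COLOR_BGR2GRAY),(3,3),0)
S=cv2.createLineSegmentDetector().detect(g)[0][:,0]
for l in S[np.argsort(S[:,1])]:
    L=np.hypot(l[2]-l[0],l[3]-l[1])
    if L>20 and abs(l[3]-l[1])<.1*abs(l[2]-l[0]) and 55<l[1]<200 and 150<l[0]<360: print(l.round(1))
o=readout.get_obs(); T=np.r_[o["tool_pos"]]
X=R.from_euler('xyz',o["orientation"]).as_matrix()[:,0]
print("rear top edge, lean 0/.03/.06:",[proj(K,C,T+X*(.0695*np.cos(a)+.025*np.sin(a))+[0,0,-.025-(-.0695*np.sin(a))+.018*np.cos(a)])[1].round(1) for a in(0,.03,.06)])
E
python3 l.py
```

```text
[269.4  62.4 243.1  62.3]
[160.6  73.1 193.1  73.2]
[318.1  74.5 353.1  74.3]
[256.9  74.7 160.6  75.9]
[315.6  75.1 259.4  75.1]
[240.3  88.2 267.   90.8]
[161.9  90.  229.4  90.5]
[268.1  90.1 350.6  89.9]
[309.4 103.6 210.6 103.4]
[233.1 107.  280.6 107.1]
[289.4 111.3 230.6 111.3]
[230.6 121.3 286.9 121.2]
[289.4 128.7 223.1 128.7]
[306.9 134.3 330.6 134.4]
[180.6 134.9 218.1 134.4]
[296.9 142.  335.6 142.3]
[218.1 146.  173.1 146. ]
[341.9 146.2 308.1 146.6]
rear top edge, lean 0/.03/.06: [np.float64(128.5), np.float64(127.5), np.float64(126.6)]
```

```bash
python3 - <<'E'
from h import *
im,K,C,c=cam("wrist"); o=readout.get_obs(); T=o["tool_pos"]; X=R.from_euler('xyz',o["orientation"]).as_matrix()
for v in (134.5,142.1,146.1):
  for z in (.182,.188): print(v,z,(X.T@(onz(K,C,255,v,z)-T)).round(4))
for v in (75,90): print("plate top",v,(X.T@(onz(K,C,255,v,.195)-T)).round(4))
print("leg",(X.T@(onz(K,C,255,128.7,T[2]-.007)-T)).round(4),"foot",(X.T@(onz(K,C,255,107,T[2]-.098)-T)).round(4))
E
python3 f.py
```

```text
134.5 0.182 [ 0.0651 -0.0015  0.0165]
134.5 0.188 [ 0.0654 -0.0015  0.0105]
142.1 0.182 [ 0.0597 -0.0015  0.0165]
142.1 0.188 [ 0.0602 -0.0015  0.0105]
146.1 0.182 [ 0.0569 -0.0015  0.0165]
146.1 0.188 [ 0.0575 -0.0015  0.0105]
plate top 75 [ 0.1025 -0.0014  0.0035]
plate top 90 [ 0.0936 -0.0014  0.0035]
leg [ 0.0694 -0.0014  0.007 ] foot [ 0.0872 -0.0021  0.098 ]
t23.50 pos [0.4513 0.314  0.1984] ori [ 3.142 -0.    -0.042] F [-0.04  0.48 -1.22  0.07  0.04  0.03]
```

The bar sits at pan x = 61 mm against the leg. The pan is level and the foot gap is about 6 mm. I'll continue slowly.

```bash
python3 -m inch '[[[0,0,0.001],0],[[0,0,0.002],0],[[0,0,0.002],0],[[0,0,0.001],0],[[0,0,0],0],[[0,0,0],0]]' |sed -n 2,3p; python3 f.py
python3 -m inch '[[[0,0,0.001],0],[[0,0,0.002],0],[[0,0,0.001],0],[[0,0,0],0],[[0,0,0],0]]' |sed -n 2,3p; python3 f.py; python3 l.py
```

```text
tool_pos: [0.4513, 0.314, 0.1925]
orientation: [3.142, -0.0, -0.042]
t24.35 pos [0.4513 0.314  0.1925] ori [ 3.142 -0.    -0.042] F [-0.56  0.13 -0.63  0.07  0.04 -0.01]
tool_pos: [0.4513, 0.314, 0.1884]
orientation: [3.141, 0.0, -0.042]
t25.10 pos [0.4513 0.3141 0.1885] ori [ 3.142 -0.    -0.042] F [-0.75 -0.02 -0.38  0.06  0.01  0.01]
[269.4  62.3 241.9  62.3]
[160.6  73.2 191.9  73.1]
[320.6  74.5 351.9  74.3]
[259.4  74.8 160.6  75.8]
[316.9  75.1 261.9  75.1]
[301.9  90.1 350.6  89.8]
[173.1  90.4 300.6  90. ]
[310.6 103.1 223.1 103. ]
[231.9 107.  280.6 107. ]
[281.9 111.4 229.4 111.2]
[229.4 121.3 280.6 121.3]
[290.6 128.8 224.4 128.2]
[308.1 134.3 331.9 134.5]
[180.6 134.8 218.1 134.3]
[295.6 142.1 331.9 141.8]
[218.1 146.1 173.1 145.9]
[334.4 146.6 305.6 146.5]
rear top edge, lean 0/.03/.06: [np.float64(128.6), np.float64(127.6), np.float64(126.6)]
```

```bash
python3 -m inch '[[[0,0,0.001],0],[[0,0,0.001],0],[[-0.0005,0,0.0005],0],[[-0.0005,0,0.0005],0],[[-0.0005,0,0.0005],0],[[0,0,0],0],[[0,0,0],0]]' |sed -n 2,3p; python3 f.py
python3 -m inch '[[[-0.0005,0,0.0005],0],[[-0.0005,0,0.0005],0],[[-0.0005,0,0.0005],0],[[0,0,0],0],[[0,0,0],0]]' |sed -n 2,3p; python3 f.py; python3 l.py | sed -n '9,$p'
```

```text
tool_pos: [0.4504, 0.3141, 0.1851]
orientation: [-3.141, -0.001, -0.042]
t26.10 pos [0.4504 0.3141 0.1851] ori [-3.141e+00 -1.000e-03 -4.200e-02] F [ 2.58  0.14  0.34 -0.03 -0.71 -0.02]
tool_pos: [0.4502, 0.3142, 0.1839]
orientation: [-3.141, -0.004, -0.042]
t26.85 pos [0.4503 0.3142 0.1839] ori [-3.141 -0.004 -0.042] F [ 5.81 -0.69  0.4  -0.13 -1.38 -0.03]
[233.1 106.6 280.6 106.8]
[283.1 111.1 229.4 110.9]
[230.6 121.2 284.4 121.2]
[289.4 128.3 224.4 128.5]
[180.6 133.2 218.1 133. ]
[294.4 133.3 326.9 133. ]
[296.9 141.  335.6 140.4]
[341.9 144.7 306.9 145.1]
[218.1 145.3 173.1 144.7]
rear top edge, lean 0/.03/.06: [np.float64(128.6), np.float64(127.6), np.float64(126.7)]
```

The grip is too stiff to pivot. I'll take the pull off and see whether the opening setpoint changes the grip force.

```bash
python3 -m inch '[[[0.001,0,0],0],[[0.001,0,0],0],[[0.0005,0,0],0],[[0,0,0],0],[[0,0,0],0]]' 0.021 |sed -n '2p;4,7p'
python3 -m inch '[[[0,0,0],0],[[0,0,0],0]]' 0.022 |sed -n '4,7p'
python3 -m inch '[[[0,0,0],0],[[0,0,0],0]]' 0.023 |sed -n '4,7p';python3 f.py
```

```text
tool_pos: [0.4504, 0.3141, 0.1833]
force: [1.1, -0.4, 0.5]
gripper_width: 0.024
grasp_force: 30.0
force: [2.3, 0.3, 0.6]
gripper_width: 0.0239
grasp_force: 30.0
force: [1.8, 1.1, -0.2]
gripper_width: 0.0237
grasp_force: 30.0
t28.05 pos [0.4505 0.3141 0.1834] ori [ 3.142e+00  1.000e-03 -4.200e-02] F [ 1.17  0.79  0.19  0.12 -0.47  0.01]
```

Grip force stays at 30 N. I'll slide the pan back toward foot contact and read the sliding friction of strap on bar as it moves.

```bash
for i in 1 2; do :; done
python3 -m inch '[[[0.0008,0,0],0],[[0,0,0],0]]'  |sed -n '2p'; python3 f.py
python3 -m inch '[[[0.0008,0,0],0],[[0,0,0],0]]'  |sed -n '2p'; python3 f.py
python3 -m inch '[[[0.0008,0,0],0],[[0,0,0],0]]'  |sed -n '2p'; python3 f.py
```

```text
tool_pos: [0.4505, 0.314, 0.1831]
t28.50 pos [0.4508 0.3138 0.1832] ori [ 3.141e+00  2.000e-03 -4.200e-02] F [-1.03  1.19  0.25  0.23  0.13  0.07]
tool_pos: [0.4522, 0.3137, 0.1833]
t28.95 pos [0.4522 0.3137 0.1833] ori [ 3.141  0.    -0.042] F [-1.4  -0.06  0.06  0.03  0.21 -0.02]
tool_pos: [0.4534, 0.3138, 0.1834]
t29.40 pos [0.4533 0.3139 0.1834] ori [ 3.141 -0.    -0.042] F [-1.1  -0.7   0.05 -0.06  0.11 -0.02]
```

Sliding friction is about 1.2 N on about 3.1 N, so μ is roughly 0.4. That should be enough for the pan to stay put once the foot rests on the plate. I'll continue until the foot touches.

```bash
python3 -m inch '[[[0.0008,0,0],0],[[0.0008,0,0],0],[[0,0,0],0]]'  |sed -n '2p'; python3 f.py
python3 -m inch '[[[0.0006,0,0],0],[[0,0,0],0]]'  |sed -n '2p'; python3 f.py
python3 -m inch '[[[0.0005,0,0],0],[[0,0,0],0]]'  |sed -n '2p'; python3 f.py
```

```text
tool_pos: [0.4549, 0.3139, 0.1834]
t29.95 pos [0.4549 0.3139 0.1834] ori [-3.142 -0.    -0.042] F [-1.56 -0.17  0.04  0.02  0.11  0.01]
tool_pos: [0.4554, 0.3139, 0.1834]
t30.40 pos [0.4554 0.3139 0.1834] ori [-3.142 -0.    -0.042] F [-1.52  0.22  0.19  0.06  0.17 -0.01]
tool_pos: [0.4559, 0.3138, 0.1834]
t30.85 pos [0.4559 0.3138 0.1834] ori [ 3.142 -0.    -0.042] F [-1.35  0.08  0.17  0.06  0.17 -0.01]
```

```bash
python3 -m inch '[[[0.0005,0,0],0],[[0,0,0],0]]'  |sed -n '2p'; python3 f.py
python3 -m inch '[[[0.0005,0,0],0],[[0,0,0],0]]'  |sed -n '2p'; python3 f.py
```

```text
tool_pos: [0.4564, 0.3138, 0.1834]
t31.30 pos [0.4564 0.3138 0.1834] ori [ 3.141 -0.    -0.042] F [-1.41 -0.02  0.35  0.04  0.15  0.01]
tool_pos: [0.4566, 0.3138, 0.1833]
t31.75 pos [0.4566 0.3138 0.1833] ori [ 3.141e+00  1.000e-03 -4.200e-02] F [-2.34  0.45  0.08  0.07  0.4  -0.01]
```

Foot contact: Fx steps to −2.3 N. I'll relax the wrist by about 1 mm so friction holds the pan there while the tool force goes to zero.

```bash
python3 -m inch '[[[-0.0005,0,0],0],[[0,0,0],0]]'  |sed -n '2p'; python3 f.py
python3 -m inch '[[[-0.0004,0,0],0],[[0,0,0],0]]'  |sed -n '2p'; python3 f.py
```

```text
tool_pos: [0.4565, 0.3138, 0.1835]
t32.20 pos [0.4566 0.3138 0.1835] ori [ 3.142 -0.    -0.042] F [-1.43 -0.02  0.4   0.02  0.24 -0.03]
tool_pos: [0.4565, 0.3138, 0.1836]
t32.65 pos [0.4565 0.3138 0.1836] ori [ 3.142e+00 -1.000e-03 -4.200e-02] F [-0.19 -0.41  0.3  -0.03 -0.11  0.  ]
```

```bash
python3 -m inch '[[[0,0,-0.001],0],[[0,0,-0.0007],0],[[0,0,0],0],[[0,0,0],0]]'  |sed -n '2p'; python3 f.py; python3 l.py|tail -8
python3 -m inch '[[[0,0,0],0],[[0,0,0],0]]' 0.0235 |sed -n '4,7p'; python3 f.py
python3 -m inch '[[[0,0,0],0],[[0,0,0],0]]' 0.0237 |sed -n '4,7p'; python3 f.py
```

```text
tool_pos: [0.4565, 0.3138, 0.1853]
t33.30 pos [0.4563 0.3139 0.1852] ori [-3.142e+00 -1.000e-03 -4.200e-02] F [ 1.45 -0.44 -0.07 -0.1  -0.42 -0.02]
[283.1 111.2 231.9 110.9]
[228.1 121.3 286.9 121.3]
[288.1 128.2 223.1 128.4]
[180.6 141.7 218.1 141.6]
[295.6 149.4 330.6 149.4]
[209.4 153.  173.1 153. ]
[338.1 153.6 305.6 153.3]
rear top edge, lean 0/.03/.06: [np.float64(128.6), np.float64(127.6), np.float64(126.7)]
force: [1.8, 0.1, 0.2]
gripper_width: 0.0243
grasp_force: 17.6
t33.80 pos [0.4561 0.3139 0.1851] ori [-3.142 -0.    -0.042] F [ 1.48 -0.3   0.23 -0.01 -0.47 -0.01]
force: [1.2, 0.3, 0.5]
gripper_width: 0.0238
grasp_force: 10.6
t34.25 pos [0.4557 0.3139 0.1851] ori [ 3.142e+00  1.000e-03 -4.200e-02] F [ 0.88  0.58 -0.23  0.03 -0.25  0.01]
```

Grip force is proportional just below 24 mm: 17.6 N at 23.5 mm and 10.6 N at 23.7 mm. That means the pan can pivot in soft pads, so I'll loosen a bit more and check for lean.

```bash
python3 l.py|tail -9
python3 -m inch '[[[0,0,0],0],[[0,0,0],0]]' 0.0238 |sed -n '4,7p'; python3 f.py; python3 l.py|tail -9
```

```text
[228.1 120.5 286.9 120.6]
[289.4 128.1 223.1 128.1]
[308.1 141.1 331.9 140.8]
[180.6 141.1 219.4 140.6]
[329.4 144.4 303.1 144.4]
[295.6 148.2 328.1 148.9]
[208.1 152.3 173.1 152.4]
[338.1 152.6 305.6 152.7]
rear top edge, lean 0/.03/.06: [np.float64(128.5), np.float64(127.5), np.float64(126.6)]
force: [0.2, 0.6, -0.2]
gripper_width: 0.0239
grasp_force: 7.0
t34.75 pos [0.4557 0.3139 0.185 ] ori [ 3.142e+00  1.000e-03 -4.200e-02] F [ 0.18  0.07  0.07  0.13 -0.07 -0.  ]
[283.1 110.  230.6 109.9]
[228.1 120.5 286.9 120.7]
[289.4 128.1 223.1 128.1]
[308.1 141.  331.9 140.8]
[180.6 141.1 218.1 140.7]
[296.9 148.3 331.9 148.8]
[208.1 152.2 173.1 152.4]
[338.1 152.6 305.6 152.7]
rear top edge, lean 0/.03/.06: [np.float64(128.5), np.float64(127.5), np.float64(126.6)]
```

Tool forces are near zero, the foot is touching and nothing is moving. I'll keep loosening in tiny steps.

```bash
python3 -m inch '[[[0,0,0],0],[[0,0,0],0]]' 0.02386 |sed -n '4,7p'; python3 f.py
python3 -m inch '[[[0,0,0],0],[[0,0,0],0]]' 0.02391 |sed -n '4,7p'; python3 f.py
python3 -m inch '[[[0,0,0],0],[[0,0,0],0]]' 0.02395 |sed -n '4,7p'; python3 f.py; python3 l.py|tail -9
```

```text
force: [-0.4, 1.3, 0.4]
gripper_width: 0.0239
grasp_force: 4.9
force: [-1.1, 1.3, -0.4]
gripper_width: 0.0242
grasp_force: 3.2
force: [-1.1, 0.0, 1.0]
gripper_width: 0.0242
grasp_force: 1.8Traceback (most recent call last):
  File "f.py", line 4, in <module>
    read_camera("side"); o=readout.get_obs(); F.append(np.r_[o["force"],o["torque"]])
    ~~~~~~~~~~~^^^^^^^^
ValueError: 200 camera calls are used up
Traceback (most recent call last):
  File "f.py", line 4, in <module>
    read_camera("side"); o=readout.get_obs(); F.append(np.r_[o["force"],o["torque"]])
    ~~~~~~~~~~~^^^^^^^^
ValueError: 200 camera calls are used up
Traceback (most recent call last):
  File "f.py", line 4, in <module>
    read_camera("side"); o=readout.get_obs(); F.append(np.r_[o["force"],o["torque"]])
    ~~~~~~~~~~~^^^^^^^^
ValueError: 200 camera calls are used up
Traceback (most recent call last):
  File "l.py", line 2, in <module>
    im,K,C,c=cam("wrist"); g=cv2.GaussianBlur(cv2.cvtColor(im,cv2.COLOR_BGR2GRAY),(3,3),0)
             ~~~^^^^^^^^^
  File "h.py", line 5, in cam
    o=readout.get_obs(); c=read_camera(name)
                           ~~~~~~~~~~~^^^^^^
ValueError: 200 camera calls are used up
```

```bash
for i in 1 2 3 4 5; do python3 -m inch '[[[0,0,0],0]]' | sed -n '1,4p;6p' | tr '\n' ' '; echo; done
```

```text
time: 35.6 tool_pos: [0.4558, 0.3138, 0.1851] orientation: [3.142, 0.0, -0.042] force: [-1.5, 1.0, 0.0] grasp_force: 1.8 
time: 35.7 tool_pos: [0.4558, 0.3138, 0.185] orientation: [3.141, 0.0, -0.042] force: [-2.1, 1.0, -0.5] grasp_force: 1.8 
time: 35.8 tool_pos: [0.4558, 0.3138, 0.1851] orientation: [3.141, 0.0, -0.042] force: [-0.9, 1.3, 0.6] grasp_force: 1.8 
time: 35.9 tool_pos: [0.4558, 0.3138, 0.1851] orientation: [3.142, 0.0, -0.042] force: [-1.3, 0.4, 0.2] grasp_force: 1.8 
time: 36.0 tool_pos: [0.4558, 0.3138, 0.1851] orientation: [3.141, 0.0, -0.042] force: [-1.9, -0.4, -1.0] grasp_force: 1.8
```

The pan still pushes forward with about 1.5 N, so it would slide if released. I'll let it slide forward and lean gradually at a soft 3 N grip, following with the tool until the leg meets the bar.

```bash
q(){ sed -n '1,4p;6p' | tr '\n' ' '; echo; }
python3 -m inch '[[[0,0,0],0],[[-0.0004,0,0.0002],0],[[-0.0004,0,0.0002],0]]' 0.02391 | q
python3 -m inch '[[[-0.0004,0,0.0002],0],[[-0.0004,0,0.0002],0]]' | q
python3 -m inch '[[[-0.0004,0,0.0002],0],[[-0.0004,0,0.0002],0]]' | q
python3 -m inch '[[[-0.0004,0,0.0002],0],[[-0.0004,0,0.0002],0]]' | q
python3 -m inch '[[[0,0,0],0]]' | q; python3 -m inch '[[[0,0,0],0]]' | q
```

```text
time: 36.3 tool_pos: [0.4557, 0.3138, 0.1848] orientation: [3.142, -0.001, -0.042] force: [0.3, -0.2, 0.5] grasp_force: 3.2 
time: 36.5 tool_pos: [0.4553, 0.3138, 0.1846] orientation: [3.142, -0.002, -0.042] force: [1.0, 0.2, 0.2] grasp_force: 3.2 
time: 36.7 tool_pos: [0.4539, 0.3138, 0.184] orientation: [3.141, -0.001, -0.042] force: [0.6, -1.2, -0.1] grasp_force: 3.2 
time: 36.9 tool_pos: [0.4528, 0.3139, 0.1835] orientation: [3.141, -0.0, -0.042] force: [2.0, 0.3, 0.3] grasp_force: 3.2 
time: 37.0 tool_pos: [0.4527, 0.3139, 0.1835] orientation: [3.141, 0.0, -0.042] force: [1.1, 0.3, 0.0] grasp_force: 3.2 
time: 37.1 tool_pos: [0.4527, 0.3138, 0.1835] orientation: [3.141, 0.0, -0.042] force: [0.8, 0.6, -0.2] grasp_force: 3.2
```

```bash
q(){ sed -n '1,4p;6p' | tr '\n' ' '; echo; }
for i in 1; do python3 -m inch '[[[-0.0004,0,0.0002],0],[[-0.0004,0,0.0002],0],[[-0.0004,0,0.0002],0]]' | q
python3 -m inch '[[[-0.0004,0,0.0002],0],[[-0.0004,0,0.0002],0],[[-0.0004,0,0.0002],0]]' | q
python3 -m inch '[[[-0.0004,0,0.0002],0],[[-0.0004,0,0.0002],0],[[-0.0004,0,0.0002],0]]' | q
python3 -m inch '[[[0,0,0],0]]' | q; python3 -m inch '[[[0,0,0],0]]' | q; done
```

```text
time: 37.4 tool_pos: [0.4516, 0.314, 0.1829] orientation: [3.141, -0.0, -0.042] force: [-0.6, -0.2, -0.6] grasp_force: 3.2 
time: 37.7 tool_pos: [0.4503, 0.314, 0.1823] orientation: [3.141, 0.0, -0.042] force: [0.3, -0.0, -0.7] grasp_force: 3.2 
time: 38.0 tool_pos: [0.4491, 0.3141, 0.1817] orientation: [3.141, 0.0, -0.042] force: [0.4, 0.1, -0.7] grasp_force: 3.2 
time: 38.1 tool_pos: [0.449, 0.3141, 0.1817] orientation: [3.141, 0.0, -0.042] force: [0.4, 0.6, 0.3] grasp_force: 3.2 
time: 38.2 tool_pos: [0.4491, 0.3141, 0.1817] orientation: [3.141, 0.0, -0.042] force: [0.3, 0.3, 0.3] grasp_force: 3.2
```

```bash
q(){ sed -n '1,4p;6p' | tr '\n' ' '; echo; }
python3 -m inch '[[[-0.0004,0,0.0002],0],[[-0.0004,0,0.0002],0],[[-0.0004,0,0.0002],0]]' | q
python3 -m inch '[[[0,0,0],0]]' | q;python3 -m inch '[[[0,0,0],0]]' | q
python3 -m inch '[[[-0.0004,0,0.0002],0],[[-0.0004,0,0.0002],0],[[0,0,0],0]]' | q
python3 -m inch '[[[0,0,0],0]]' | q; python3 -m inch '[[[0,0,0],0]]' | q
```

```text
time: 38.5 tool_pos: [0.448, 0.3142, 0.1811] orientation: [3.142, -0.0, -0.042] force: [0.2, -0.5, 0.9] grasp_force: 3.2 
time: 38.6 tool_pos: [0.4479, 0.3142, 0.1811] orientation: [3.142, 0.0, -0.042] force: [0.1, 0.3, 0.7] grasp_force: 3.2 
time: 38.7 tool_pos: [0.4479, 0.3142, 0.1811] orientation: [3.142, 0.0, -0.042] force: [0.6, 0.2, 0.6] grasp_force: 3.2 
time: 39.0 tool_pos: [0.4478, 0.3142, 0.1808] orientation: [-3.142, -0.001, -0.042] force: [2.1, -0.7, -0.5] grasp_force: 3.2 
time: 39.1 tool_pos: [0.4478, 0.3142, 0.1809] orientation: [-3.141, -0.001, -0.042] force: [3.2, -0.4, 0.2] grasp_force: 3.2 
time: 39.2 tool_pos: [0.4478, 0.3142, 0.1809] orientation: [-3.141, -0.001, -0.042] force: [3.2, -0.4, 0.7] grasp_force: 3.2
```

The leg has met the bar: Fx is +2.8 N at x = 0.4478, as predicted for the full lean. I'll relax that, then loosen to release.

```bash
q(){ sed -n '1,4p;6p' | tr '\n' ' '; echo; }
python3 -m inch '[[[0.0005,0,-0.0004],0],[[0.0005,0,-0.0004],0],[[0.0002,0,0],0],[[0,0,0],0],[[0,0,0],0]]' | q
python3 -m inch '[[[0,0,0],0]]' | q
python3 -m inch '[[[0,0,0],0],[[0,0,0],0]]' 0.02395| q
python3 -m inch '[[[0,0,0],0]]' | q;python3 -m inch '[[[0,0,0],0]]' | q
```

```text
time: 39.7 tool_pos: [0.4478, 0.3142, 0.1813] orientation: [3.141, 0.001, -0.042] force: [-0.4, 0.9, 0.2] grasp_force: 3.2 
time: 39.8 tool_pos: [0.4478, 0.3142, 0.1813] orientation: [3.141, 0.001, -0.042] force: [-0.4, -0.0, 0.4] grasp_force: 3.2 
time: 40.0 tool_pos: [0.4478, 0.3142, 0.1814] orientation: [3.141, 0.001, -0.042] force: [-0.8, 1.7, -0.9] grasp_force: 1.8 
time: 40.1 tool_pos: [0.4478, 0.3142, 0.1813] orientation: [3.141, 0.001, -0.042] force: [-0.9, 0.1, -0.1] grasp_force: 1.8 
time: 40.2 tool_pos: [0.4478, 0.3141, 0.1814] orientation: [3.141, 0.001, -0.042] force: [-1.4, 1.2, 0.4] grasp_force: 1.8
```

```bash
q(){ sed -n '1,4p;5,6p' | tr '\n' ' '; echo; }
python3 -m inch '[[[-0.0004,0,0],0],[[0,0,0],0],[[0,0,0],0]]' | q; python3 -m inch '[[[0,0,0],0]]' | q
python3 -m inch '[[[0,0,0],0],[[0,0,0],0]]' 0.02398| q
python3 -m inch '[[[0,0,0],0],[[0,0,0],0]]' 0.024| q
python3 -m inch '[[[0,0,0],0],[[0,0,0],0]]' 0.0241| q
python3 -m inch '[[[0,0,0],0],[[0,0,0],0]]' 0.0243| q
python3 -m inch '[[[0,0,0],0],[[0,0,0],0],[[0,0,0],0]]' 0.026| q
```

```text
time: 40.5 tool_pos: [0.4478, 0.3142, 0.1815] orientation: [3.141, 0.0, -0.042] force: [-1.9, -0.1, -0.2] gripper_width: 0.0242 grasp_force: 1.8 
time: 40.6 tool_pos: [0.4478, 0.3142, 0.1815] orientation: [3.141, 0.0, -0.042] force: [-1.2, 0.1, 0.1] gripper_width: 0.0241 grasp_force: 1.8 
time: 40.8 tool_pos: [0.4483, 0.3141, 0.1816] orientation: [3.141, -0.001, -0.042] force: [0.4, 0.3, -0.6] gripper_width: 0.0239 grasp_force: 0.7 
time: 41.0 tool_pos: [0.4485, 0.3142, 0.1817] orientation: [-3.142, -0.001, -0.042] force: [0.0, 0.7, -0.4] gripper_width: 0.0241 grasp_force: 0.1 
time: 41.2 tool_pos: [0.4483, 0.3141, 0.1816] orientation: [3.142, -0.001, -0.042] force: [0.4, 0.3, -0.4] gripper_width: 0.0237 grasp_force: 0.1 
time: 41.4 tool_pos: [0.448, 0.3141, 0.1815] orientation: [3.141, -0.0, -0.042] force: [-0.1, 0.3, -0.3] gripper_width: 0.0244 grasp_force: 0.0 
time: 41.7 tool_pos: [0.448, 0.3141, 0.1815] orientation: [3.141, 0.0, -0.042] force: [-0.1, 0.2, 0.1] gripper_width: 0.0262 grasp_force: 0.0
```

Released without a jump. I'll open further and retreat straight up.

```bash
python3 -m inch '[[[0,0,0],0],[[0,0,0],0],[[0,0,0],0],[[0,0,0],0],[[0,0,0],0],[[0,0,0],0]]' 0.06 | sed -n '1,6p'
python3 -m inch '[[[0,0,-0.005],0],[[0,0,-0.01],0],[[0,0,-0.02],0],[[0,0,-0.02],0],[[0,0,-0.02],0],[[0,0,-0.02],0],[[0,0,-0.01],0],[[0,0,0],0]]'
python3 -m inch '[[[0,0,0],0],[[0,0,0],0],[[0,0,0],0],[[0,0,0],0],[[0,0,0],0],[[0,0,0],0],[[0,0,0],0],[[0,0,0],0]]' | head -1
python3 -c "
from cell import job
print(job.job_done())"
```

```text
time: 42.3
tool_pos: [0.448, 0.3142, 0.1815]
orientation: [3.142, -0.0, -0.042]
force: [-0.0, -0.1, -0.2]
gripper_width: 0.0597
grasp_force: 0.0
time: 43.1
tool_pos: [0.4488, 0.3146, 0.2885]
orientation: [-3.14, -0.003, -0.042]
force: [0.1, -0.2, -0.2]
gripper_width: 0.0595
grasp_force: 0.0
time: 43.9
the job is handed in; nothing more can be done
None
```

The pan with the jar was hung on the scale's bar, let go without a jump in the tool readings and handed in at 43.9 s; the camera calls had run out, so I did not check by picture that it hangs still with the jar standing, and the judge's verdict was not shown.

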